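# Close the dust-filter box and latch its hatch snug on the seal

### The job

The filter in the bench dust-filter box has been changed: swing its hatch shut, then press it lightly on its seal and turn the black wing knob clockwise until the cam tongue underneath catches behind the frame edge and draws the hatch snug. Stop when it is snug (about 15 N on the seal): not loose, and never forced so far that the foam seal is crushed. Let go of it and leave the pale plaster cast, the glass slab and the bur block where they stand.

Things in the scene. Friction and masses are not known exactly. Their poses are not given: they have to be found in the camera images.
- filter_box: white steel dust-filter box, fixed, 160 (x) x 150 (y) x 90 mm, open on top; origin under its centre, z up; its louvred front looks along its own -x. Hinge line along y at x = 72, z = 93.5 mm. Front frame edge of the opening at x = -67.5 mm; a steel keeper nib under it reaches in to x = -61 mm on the middle line
- hatch: grey plate with white panel, 154 mm from hinge to free edge, 146 wide, 5 thick, 0.37 kg with knob; origin mid hinge line. Shut, its axes are the box's, it reaches along -x, top face at z = 5 mm. Open = turned about +y, 1.65 to 1.9 rad at the start (past upright, away from the robot); held by hinge friction. Below about 0.9 rad it sinks shut and rests loose on the seal, 0.013 rad up, 2 to 3 N
- wing_top (a point): middle of the top of the black wing knob, on its axis; the axis is square to the hatch, on its middle line, 108 mm from the hinge. The wing is a flat bar 40 mm long, 10 thick, from 9 to 34 mm above the hatch's top face, over a round boss 32 mm across. It lies parallel to the tongue below; a white line on top marks the end over the tongue
- wing_knob (a joint): knob angle in rad, growing clockwise seen from above; 0 to 0.12 at the start, stop at 1.75. At 1.25 tongue and white line point straight to the box's front (its -x); at 0 they point 1.25 rad short of that, to its right (-y). It stays where it is left; idle turning takes 0.15 N m. Snug lies anywhere from 0.85 to 1.5 rad, as the hidden keeper nib is set 4 mm higher or lower: feel for it
- tongue_tip (a point): end of the steel cam tongue under the hatch, 35 mm from the knob axis; 34 mm wide, pitched 15 degrees, leading side low. Under the nib it draws the hatch down 8 mm per rad. Each newton of seal load on the tongue adds about 0.017 N m to the turning torque, and a hand pressing the hatch feels its load fall as the tongue takes over. If the nib is low it enters only with the hatch pressed by 10 N
- seal_land: front strip of the frame with the black foam seal, 140 mm long, 6 mm high when free; origin in its middle at the frame's top, 75.5 mm in front of the box's centre. The foam gives 1 mm per 8 N. Snugly latched it carries about 15 N (10 to 20 N) with nothing touching the hatch; above 28 N it is crushed
- cast_upper: pale plaster tooth cast, 57 x 68 x 30 mm, loose bystander; origin under its centre
- glass_slab: glass mixing slab, 78 x 118 x 5 mm, loose bystander; origin under its centre
- bur_block: aluminium block with burs standing in it, 34 x 66 x 44 mm, loose bystander; origin under its centre

How it is judged:
By the outcome, as a careful person would: the job done as asked, in the order asked, and still so for the second after the job is handed in, with the robot touching nothing.
It also fails if it takes over 67 s, if anything falls off the work surface, if the arm or the gripper's body presses on something with over 40 N, if the wrist force passes 120 N, or if a joint passes its speed limit or range.

### The arm

A 6-joint arm with a two-finger parallel gripper is mounted at the origin on a cart in front of the work surface, level with it; the furniture and walls round the work are solid. World frame = base frame: x ahead of the robot, y to its left, z up, the work surface at z = 0. Lengths are in m, angles in rad, forces in N, time in s.
With the tool pointing down it reaches from about 0.3 to 0.875 m from the base axis. Payload 6.4 kg.
Tool frame: the origin (TCP) lies between the finger pads; the fingertips stand ctrl.tip_reach ahead of it and the grasp point (between the pads) lies 11 mm behind it (ctrl.tip_reach is the distance from the TCP to the fingertips, in m); z points along the fingers, x is the direction in which the jaws open and shut, and the axes are right-handed (so a half turn about z gives the same grasp; the last joint's range is limited). The gripper opens to 85 mm and grips with 20 to 120 N. Pads are 22 mm wide; open, the fingers measure 114 mm over their backs; the gripper's body (76 mm by 85 mm) begins 54 mm behind the grasp point. The pads swing forward as they close: fully open they stand 13 mm farther back than shut.
Start: joints at [0.934, 0.181, 1.607, -0, 1.354, -0.206], TCP at [0.24, 0.522, 0.239] pointing down, gripper open.
Joint ranges: [-2.99, 2.99], [-0.89, 2.07], [0.3, 2.58], [-1.14, 4.28], [0, 2.63], [-3.12, 3.12]. Speed limits (rad/s): [2.57, 2.57, 3.01, 3.14, 3.14, 3.14].

### API

Orientations are given as a unit quaternion [w, x, y, z].
In Python, from bench import telemetry, viewer, ticket, nets, ctrl gives the robot as it stands.
- The arm moves only by the tool step_arm, never from a script. Its argument "plan" is a list of rows, each a list of 2 entries, a list of its own where there are three numbers: the shift along the tool's x, y, z in m, then the turn, a rotation vector about the tool's x, y, z in degrees. A call has 1 to 5 rows; each row is the pose to reach, as a shift and turn from the pose commanded when the call began, along the tool's axes at that moment; what a row does not reach only later rows make up. A row lasts 1/10 s, in which the tool goes at most 50 mm and 8.59 degrees, less where a joint would pass 70% of its speed; a pose out of reach is approached as far as the arm can. A call with a gripper value outside its range is refused whole. "fingers" is the opening in per cent of the stroke, from 0 (shut) to 100 (fully open), set as the call begins (left out, the last holds). The fingers move at their own pace and stop on an object; the grip force is fixed at half the most. Time passes only in rows, so rows that repeat a pose let the fingers close. It gives the time, the measured TCP pose, the force and the opening at its end, in the units of the state.
- telemetry.get_obs(): the state, without advancing time (a new reading comes with each control period).
- viewer.camera(name): name is "scene" or "top" or "wrist"; returns the picture (480x640x3 uint8, red, green, blue); there is no depth.
- viewer.get_calibration(name): a dict with "K" (3x3 intrinsics, pixels), "origin" and "orientation" of the camera in the world. Camera axes: x right, y up, looking along -z (the intrinsics and any distortion apply to the point x, -y, -z); pixel columns grow to the right and rows downward; lengths in m; the calibration is good to about 2 mm. A picture is of the moment at which its call begins: read the wrist's pose just before it. get_calibration takes no time and is no camera call; for the wrist camera it gives the pose at the moment of the call.
- ticket.hand_in(): hands the job in, once; it reports no verdict.
Trained networks look in the newest picture that a camera, given by its name, has taken for a name from the list of things; names that differ only in an ending like _2 or _b are one class to them, and where a whole thing is asked for, a point or a joint stands for the part that bears it (a point fixed in the world has none). Each returns a list of dicts, best first, with "score" (0 to 1); they miss things now and then, are a little off and sometimes report something else, mostly with a low value. They report only what shows in the picture. A call takes as long as a camera call.
- nets.boxes_of(thing, camera): "extent" ([left, top, right, bottom] in pixels, round what is visible of it).
The state is a dict: "time_s": time; "q": joint angles; "dq": joint speeds; "joint_efforts": joint torques, N m; "eef_pos": TCP position; "eef_rot": TCP orientation; "wrist_force": force on the tool from outside, world axes, zero at the start; "torque": the same for the moment, N m; "opening": opening from 0.0 (shut) to 1.0 (fully open).
Only numpy, scipy, OpenCV 4.12 (cv2) and the standard library are available. Lean on these libraries where they do the work, as an engineer would, in place of code of your own. Each camera call takes 0.05 s, during which the arm holds its last target.

## Working session

There is one attempt and no reset: what is moved stays moved. The work goes in short steps, Python scripts to look and compute and a tool call to move; the robot and the scene stay as the last step left them, time stands still between calls to the robot, and variables do not carry over. Pictures are saved under pics/ and viewed, and the job is handed in when it is done.

Besides the shell and the picture viewer there is one more tool, called as name(argument=value, ...) on one line, values as JSON. step_arm: Moves the arm, as the interface text tells. Its arguments: {"type":"object","properties":{"plan":{"type":"array"},"fingers":{"type":"number"}},"required":["plan"]}

```bash
ls; mkdir -p pics
cat > h.py <<'E'
import numpy as np, cv2
from bench import telemetry, viewer, ticket, nets, ctrl
from scipy.spatial.transform import Rotation as R
def rot(q): return R.from_quat([q[1],q[2],q[3],q[0]])
def cal(n):
    c=viewer.get_calibration(n); return np.array(c["K"]),np.array(c["origin"]),rot(c["orientation"])
def snap(n,f):
    im=viewer.camera(n); cv2.imwrite("pics/"+f,cv2.cvtColor(im,cv2.COLOR_RGB2BGR)); return im
def ray(n,u,v,c=None):
    K,o,r=c or cal(n); d=np.linalg.inv(K)@[u,v,1]; d=r.apply([d[0],-d[1],-d[2]]); return o,d
def atz(n,u,v,z,c=None):
    o,d=ray(n,u,v,c); return o+d*(z-o[2])/d[2]
def proj(n,p,c=None):
    K,o,r=c or cal(n); p=r.inv().apply(np.asarray(p)-o); p=p*[1,-1,-1]; p=p@K.T; return p[...,:2]/p[...,2:]
E
python3 - <<'E'
from h import *
o=telemetry.get_obs(); print(o, ctrl.tip_reach, [x for x in dir(ctrl) if x[0]!='_'])
for n in("scene","top","wrist"):
    snap(n,n+"0.png"); c=viewer.get_calibration(n); print(n,c)
    for t in("filter_box","hatch","wing_top","seal_land","cast_upper","glass_slab","bur_block"):
        print(t,[(np.round(b["extent"]),round(b["score"],2)) for b in nets.boxes_of(t,n)[:2]])
print(telemetry.get_obs()["time_s"])
E
```

```text
pics
{'time_s': 0.0, 'q': array([ 9.33709715e-01,  1.81567756e-01,  1.60796578e+00, -1.69273165e-05,
        1.35380184e+00, -2.06288315e-01]), 'dq': array([-0.00030846,  0.00125206,  0.00036441, -0.00080179,  0.00150181,
        0.00030099]), 'joint_efforts': array([ 7.71559698e-04, -4.44857848e+01, -3.51349890e+01, -3.56802946e-05,
        8.66296585e-03, -5.75206997e-06]), 'eef_pos': array([0.23978369, 0.52204343, 0.23838952]), 'eef_rot': array([ 3.17704810e-04,  8.41900200e-01,  5.39632555e-01, -8.11419109e-04]), 'wrist_force': array([ 0.40053338, -0.59153543, -0.10467643]), 'torque': array([ 0.00887713, -0.03210233,  0.04472522]), 'opening': 1.0012003014277364} 0.008 ['MotionError', 'tip_reach']
scene {'K': array([[567.47072214,   0.        , 319.98020056],
       [  0.        , 567.47072214, 241.57156609],
       [  0.        ,   0.        ,   1.        ]]), 'origin': array([-0.35467046,  0.66963068,  0.52252182]), 'orientation': array([-0.4468046 , -0.29023897,  0.46633843,  0.70615541])}
filter_box [(array([320., 153., 433., 317.]), 0.72), (array([413., 235., 440., 264.]), 0.
[... 859 characters left out ...]
pper [(array([162., 165., 209., 204.]), 0.58)]
glass_slab [(array([352., 204., 391., 247.]), 0.29)]
bur_block [(array([443., 222., 468., 264.]), 0.97)]
wrist {'K': array([[396.50395957,   0.        , 319.72485414],
       [  0.        , 396.50395957, 243.37399523],
       [  0.        ,   0.        ,   1.        ]]), 'origin': array([0.17243833, 0.55503684, 0.37351004]), 'orientation': array([ 0.83212158, -0.127335  , -0.08219758,  0.533482  ])}
filter_box [(array([ 78., 470., 109., 480.]), 0.47)]
hatch []
wing_top []
seal_land []
cast_upper [(array([ 77., 473., 110., 480.]), 0.47)]
glass_slab [(array([284., 347., 408., 437.]), 0.98), (array([ 79., 473., 109., 480.]), 0.56)]
bur_block []
1.2
```

View pics/scene0.png

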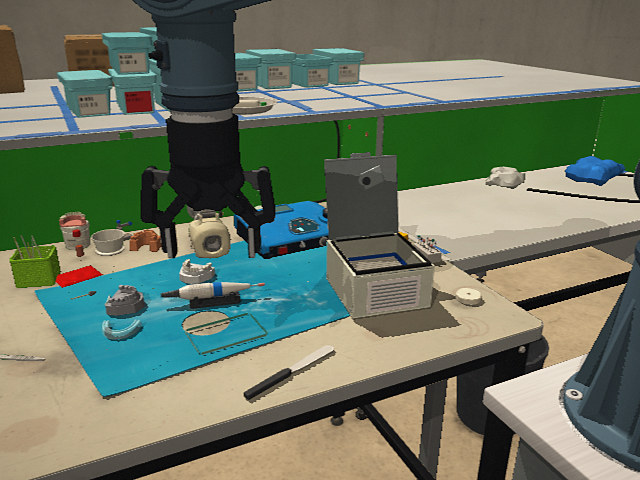

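View pics/top0.png

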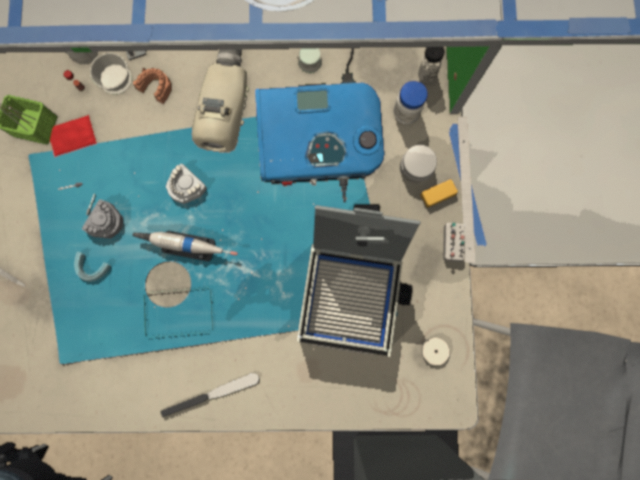

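View pics/wrist0.png

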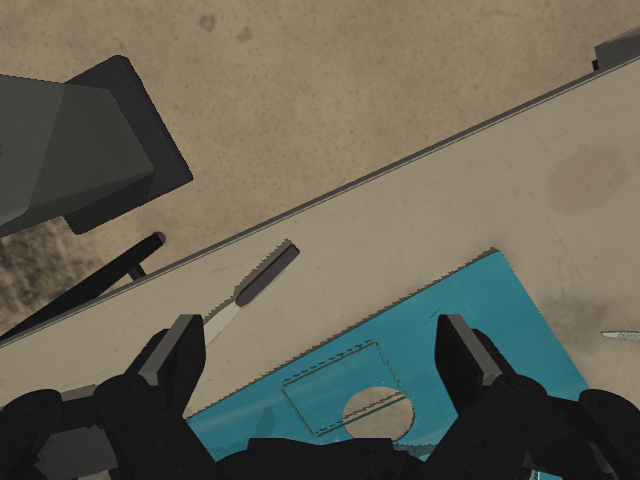

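The scene view shows the box at about (380,275) with its hatch standing open behind it and the knob at (370,178). In the top view the box opening spans about (303-400, 252-350), with the bur block at (456,243). The cast is at (185,184) and the glass slab outline at (180,314). Next I'll zoom in to fit the box pose.

Run:
```python
import cv2
a=cv2.imread("pics/top0.png")[190:400,280:480]; cv2.imwrite("pics/tz.png",cv2.resize(a,None,fx=2.8,fy=2.8,interpolation=cv2.INTER_CUBIC))
a=cv2.imread("pics/scene0.png")[140:330,305:475]; cv2.imwrite("pics/sz.png",cv2.resize(a,None,fx=3,fy=3,interpolation=cv2.INTER_CUBIC))
```

```text
(no output)
```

View pics/tz.png

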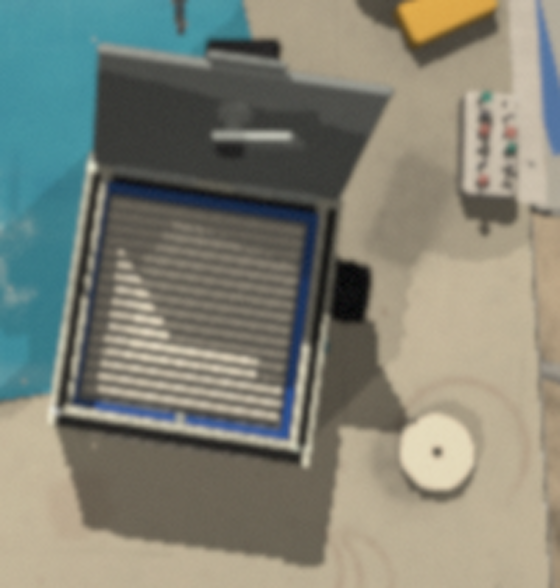

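View pics/sz.png

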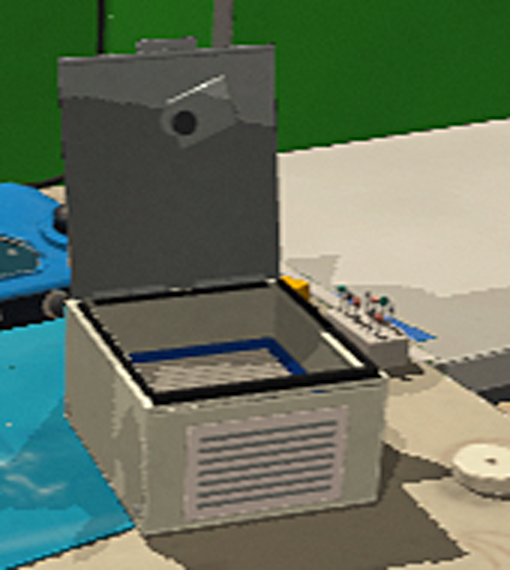

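```bash
cat > fit.py <<'E'
from h import *
from scipy.optimize import least_squares
T=lambda u,v:(u/2.8+280-0.5,v/2.8+190-.5); S=lambda u,v:(u/3+305-.3,v/3+140-.3)
def hp(p,th):  # hatch local -> box
    x,y,z=p; c,s=np.cos(th),np.sin(th); return (0.072+c*x+s*z, y, 0.0935-s*x+c*z)
obs=[("top",T(55,412),(-.08,.075,.09),0),("top",T(306,456),(-.08,-.075,.09),0),("top",T(93,162),(.08,.075,.09),0),
("scene",S(150,405),(-.08,.075,.09),0),("scene",S(383,378),(-.08,-.075,.09),0),("scene",S(150,530),(-.08,.075,0),0),("scene",S(379,500),(-.08,-.075,0),0),("scene",S(68,303),(.08,.075,.09),0),
("scene",S(60,58),(-.154,.073,.0025),1),("scene",S(275,45),(-.154,-.073,.0025),1),("top",T(100,45),(-.154,.073,.0025),1),("top",T(390,93),(-.154,-.073,.0025),1)]
C={n:cal(n) for n in("top","scene")}
def wp(b,p): 
    c,s=np.cos(p[2]),np.sin(p[2]); return np.array([p[0]+c*b[0]-s*b[1],p[1]+s*b[0]+c*b[1],b[2]])
def res(p):
    r=[]
    for n,uv,b,h in obs:
        if h: b=hp(b,p[3])
        r.append(proj(n,wp(b,p),C[n])-uv)
    return np.array(r)
if __name__=="__main__":
    s=least_squares(lambda p:res(p).ravel(),[.4,.17,0,1.75],loss="soft_l1")
    print(np.round(s.x,4)); print(np.round(res(s.x),1))
    p=s.x
    for k in (0.,1.25):
        pass
    print("wing",wp(hp((-.108,0,.039),p[3]),p),"shut wing",wp(hp((-.108,0,.039),0.013),p),"edge",wp(hp((-.154,0,.0025),p[3]),p))
    print(proj("top",wp(hp((-.108,0,.039),p[3]),p),C["top"]),proj("scene",wp(hp((-.108,0,.039),p[3]),p),C["scene"]))
E
python3 fit.py
```

```text
[ 0.4614  0.1571 -0.1521  1.7535]
[[-0.3  2.6]
 [ 3.8  0.5]
 [ 0.4 -6.6]
 [-0.5  0.4]
 [ 1.9 -1.3]
 [-2.   4.6]
 [-1.1  2.5]
 [-1.5 -1.3]
 [-0.5 -0.4]
 [-0.2 -1.3]
 [-0.   1.8]
 [ 2.9 -0.7]]
wing [0.58990089 0.13736611 0.19261659] shut wing [0.42635499 0.16244225 0.13390067] edge [0.56268415 0.1415392  0.24448261]
[367.66985424 203.55081932] [355.01984423 178.09140574]
```

Run:
```python
import fit; from fit import *
o=fit.obs
fit.obs=[o[i] for i in (0,1,3,4,5,6,8,9,10,11)]+[("top",T(95,163),(0,.073,0),1),("top",T(340,198),(0,-.073,0),1),("scene",S(75,300),(0,.073,0),1),("scene",S(278,277),(0,-.073,0),1)]
s=least_squares(lambda p:res(p).ravel(),[.4,.17,0,1.75],loss="soft_l1")
print(np.round(s.x,4)); print(np.round(res(s.x),1))
p=s.x
im={n:cv2.imread(f"pics/{n}0.png") for n in C}
L=[[(sx*.08,sy*.075,z) for sx,sy in((-1,1),(-1,-1),(1,-1),(1,1),(-1,1))] for z in(0,.09)]
L.append([hp(q,p[3]) for q in[(0,.073,0),(-.154,.073,0),(-.154,-.073,0),(0,-.073,0)]])
for n in C:
    for l in L:
        q=np.array([proj(n,wp(b,p),C[n]) for b in l]); cv2.polylines(im[n],[np.round(q*8).astype(int)],False,(0,0,255),1,cv2.LINE_AA,3)
a=cv2.resize(im["top"][190:400,280:480],None,fx=2.7,fy=2.7); b=cv2.resize(im["scene"][140:330,305:455],None,fx=2.7,fy=2.7)
h=min(len(a),len(b)); cv2.imwrite("pics/ov1.png",np.hstack([a[:h,:420],b[:h,:380]]))
```

```text
[ 0.4604  0.1577 -0.1549  1.7619]
[[-0.9  3.1]
 [ 3.2  1.3]
 [-0.7  0.7]
 [ 1.9 -0.9]
 [-2.2  4.9]
 [-1.1  2.9]
 [-0.6 -0.3]
 [-0.2 -1.2]
 [-0.1  1.6]
 [ 2.7 -0.6]
 [-0.1 -1.7]
 [ 1.6 -1.5]
 [-1.5 -0.4]
 [ 0.7 -0.5]]
```

View pics/ov1.png

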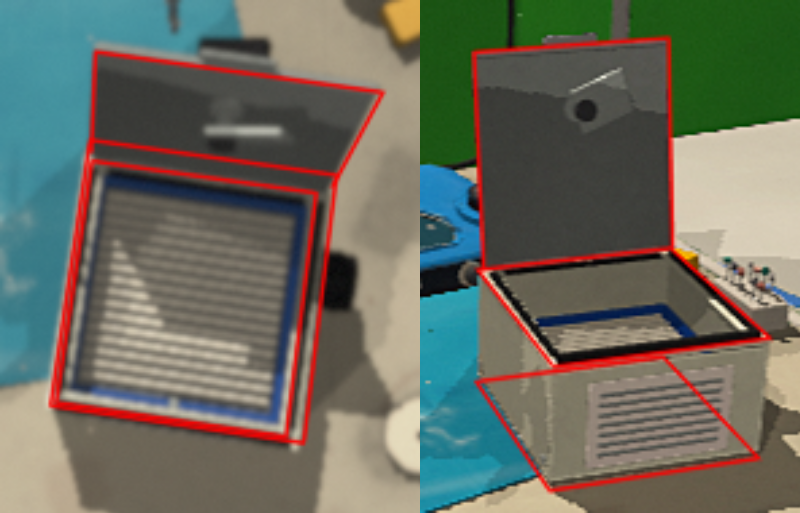

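```bash
cat >> h.py <<'E'
def goto(p,yaw=None):
    o=telemetry.get_obs(); r=rot(o["eef_rot"]); d=r.inv().apply(np.array(p)-o["eef_pos"])
    cy=np.arctan2(*r.as_matrix()[[1,0],0]); t=0 if yaw is None else -(np.rad2deg((yaw-cy+np.pi)%(2*np.pi)-np.pi))
    print("t",round(o["time_s"],2),"pos",np.round(o["eef_pos"],4),"yaw",round(cy,4),"shift mm",np.round(d*1000,1),"turnz",round(t,1),"F",np.round(o["wrist_force"],2))
E
python3 - <<'E'
from h import *
goto((.595,.137,.32),1.416)
print(ctrl.tip_reach)
E
```

```text
t 1.2 pos [0.2401 0.5225 0.2393] yaw 1.14 shift mm [-202.1  483.4  -80.7] turnz -15.8 F [ 0.39  0.29 -0.84]
0.008
```

step_arm(plan=[[[-20,0,0],[0,0,0]]], fingers=0)

```text
time_s: 1.3
eef_pos: [0.221, 0.479, 0.2372]
eef_rot: [0.0, 0.842, 0.54, -0.001]
wrist_force: [-0.0, -0.5, 1.4]
opening: 0.854
```

My first row was in mm where the tool takes metres. The 50 mm cap limited it and it did no harm; I'll use metres from here.

step_arm(plan=[[[-0.01,0.02,-0.045],[0,0,-5]],[[-0.03,0.05,-0.08],[0,0,-10]],[[-0.05,0.095,-0.081],[0,0,-15.8]],[[-0.065,0.14,-0.081],[0,0,-15.8]],[[-0.08,0.185,-0.081],[0,0,-15.8]]], fingers=0)

```text
time_s: 1.8
eef_pos: [0.3549, 0.3259, 0.3211]
eef_rot: [0.0, 0.759, 0.651, 0.001]
wrist_force: [-0.1, 0.7, 0.2]
opening: -0.001
```

Run:
```python
from h import *
print(ctrl.tip_reach)
snap("wrist","w1.png")
goto((.595,.137,.32),1.416)
```

```text
0.008
t 1.85 pos [0.3599 0.3213 0.3207] yaw 1.4112 shift mm [-144.6  261.4    2.3] turnz -0.3 F [ 5.28 -3.41  0.34]
```

step_arm(plan=[[[-0.025,0.043,0],[0,0,0]],[[-0.05,0.086,0],[0,0,0]],[[-0.075,0.129,0],[0,0,0]],[[-0.1,0.172,0],[0,0,0]],[[-0.125,0.215,0],[0,0,0]]])

```text
time_s: 2.35
eef_pos: [0.5483, 0.1691, 0.3204]
eef_rot: [0.0, 0.76, 0.65, 0.0]
wrist_force: [-0.6, 0.6, -0.3]
opening: 0.001
```

Run:
```python
from h import *
snap("wrist","w2.png")
goto((.595,.137,.32),1.416)
```

```text
t 2.4 pos [0.5533 0.1637 0.3196] yaw 1.4108 shift mm [-19.7  45.5  -0.2] turnz -0.3 F [ 0.08 -5.57  0.23]
```

View pics/w2.png

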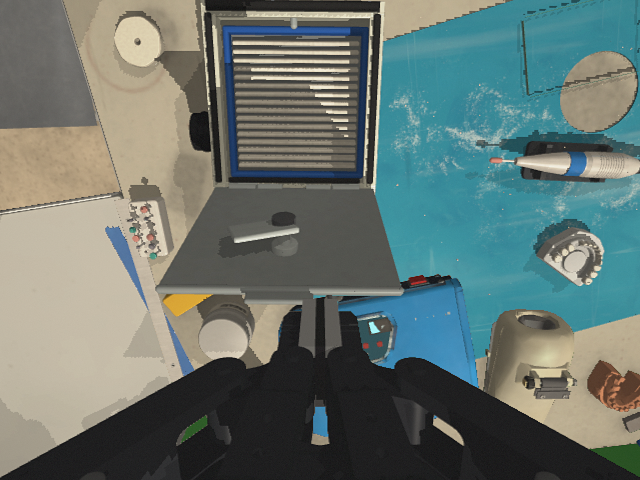

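The wrist view shows the open hatch with its free edge from (158,291) to (403,293) and its hinge at (217,187)-(375,188). The box opening is above that, and the shut fingers are just at the edge near (320,300).

Run:
```python
import fit; from fit import *
C["wrist"]=cal("wrist")
o=fit.obs
fit.obs=[o[i] for i in (0,1,3,4,8,9,10,11)]+[("top",T(95,163),(0,.073,0),1),("top",T(340,198),(0,-.073,0),1),("scene",S(75,300),(0,.073,0),1),("scene",S(278,277),(0,-.073,0),1),
("wrist",(158,291),(-.154,-.073,0),1),("wrist",(403,293),(-.154,.073,0),1),("wrist",(217,187),(0,-.073,0),1),("wrist",(375,188),(0,.073,0),1)]
s=least_squares(lambda p:res(p).ravel(),[.4,.17,0,1.75],loss="soft_l1")
p=s.x
print(np.round(p,4)); print(np.round(res(p),1))
np.save("p.npy",p)
print("edge",wp(hp((-.154,0,.0025),p[3]),p),"wing",wp(hp((-.108,0,.039),0.013),p))
goto(wp((.135,0,.24),p)[:2].tolist()+[.32],p[2]+np.pi/2)
```

```text
[ 0.4633  0.1579 -0.167   1.8131]
[[-1.5  0.6]
 [ 2.4 -0.1]
 [-2.3 -0.2]
 [ 0.5 -1.3]
 [-2.  -0.9]
 [-2.  -1.5]
 [ 1.6 -6.1]
 [ 3.8 -7.2]
 [ 0.4 -3.9]
 [ 1.9 -2.7]
 [-2.  -1.1]
 [ 0.4 -0.9]
 [-1.7 -0.5]
 [ 5.2 -0.5]
 [-0.6 -2. ]
 [ 1.7 -1.8]]
edge [0.57310313 0.13937128 0.24240165] wing [0.42828549 0.16378391 0.13390067]
t 2.4 pos [0.5533 0.1637 0.3196] yaw 1.4108 shift mm [-21.   47.1  -0.2] turnz 0.4 F [ 0.08 -5.57  0.23]
```

step_arm(plan=[[[-0.02,0.04,0],[0,0,0]],[[-0.02,0.062,0],[0,0,0]],[[-0.02,0.062,0],[0,0,0]]])

```text
time_s: 2.7
eef_pos: [0.6071, 0.1396, 0.3193]
eef_rot: [-0.0, 0.761, 0.649, -0.0]
wrist_force: [0.4, 0.5, 0.1]
opening: 0.002
```

Run:
```python
from h import *
im=snap("wrist","w3.png"); im2=snap("scene","s3.png")
a=cv2.imread("pics/w3.png")[::1]; b=cv2.imread("pics/s3.png")[60:300,260:480]
cv2.imwrite("pics/c3.png",np.hstack([cv2.resize(a,(440,330)),cv2.resize(b,(303,330))]))
goto((.6,.137,.23),1.416)
```

```text
t 2.8 pos [0.605  0.1412 0.3197] yaw 1.4154 shift mm [-4.9 -4.1 89.7] turnz -0.0 F [-0.05 -0.25  0.43]
```

View pics/c3.png

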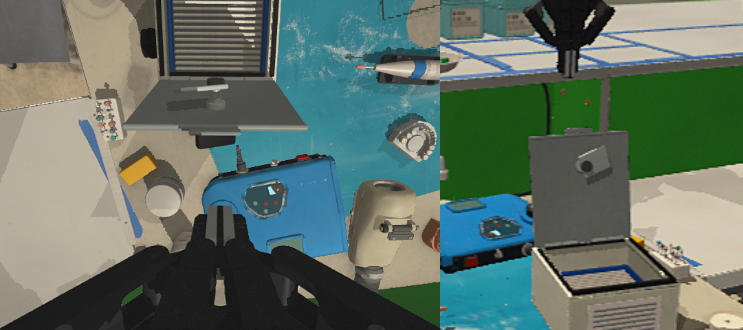

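The fingertips now stand behind the free edge with clear space below, so I'll go down and push.

step_arm(plan=[[[0,0,0.045],[0,0,0]],[[0,0,0.09],[0,0,0]],[[0,0,0.09],[0,0,0]]])

```text
time_s: 3.1
eef_pos: [0.5999, 0.1418, 0.2235]
eef_rot: [-0.004, 0.759, 0.651, -0.005]
wrist_force: [-1.4, -0.1, -0.3]
opening: -0.001
```

step_arm(plan=[[[0,-0.01,0],[0,0,0]],[[0,-0.02,0],[0,0,0]],[[0,-0.03,0],[0,0,0]],[[0,-0.04,0],[0,0,0]]])

```text
time_s: 3.5
eef_pos: [0.5663, 0.1476, 0.2332]
eef_rot: [0.002, 0.76, 0.65, 0.002]
wrist_force: [2.6, 0.7, 1.2]
opening: 0.0
```

Run:
```python
from h import *
snap("scene","s4.png"); b=cv2.imread("pics/s4.png")[60:300,240:500]
cv2.imwrite("pics/c4.png",cv2.resize(b,None,fx=2.2,fy=2.2))
goto((.6,.137,.23),1.416)
```

```text
t 3.55 pos [0.5646 0.148  0.2325] yaw 1.4165 shift mm [-5.4 36.6  2.6] turnz 0.0 F [0.84 0.39 0.5 ]
```

View pics/c4.png

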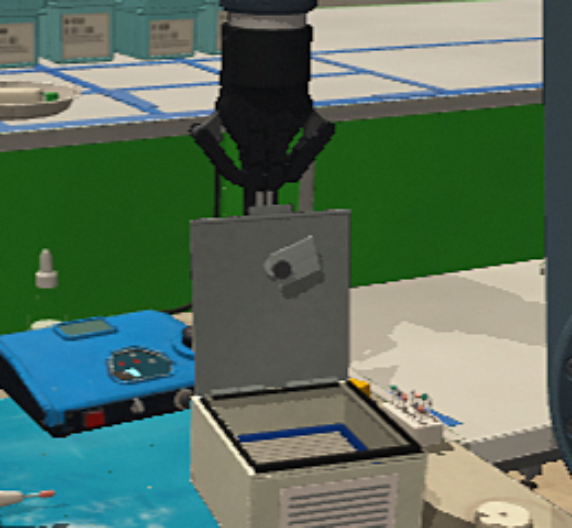

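step_arm(plan=[[[0,-0.015,0],[0,0,0]],[[0,-0.03,0],[0,0,0]],[[0,-0.045,0.002],[0,0,0]],[[0,-0.06,0.005],[0,0,0]],[[0,-0.075,0.01],[0,0,0]]])

```text
time_s: 4.05
eef_pos: [0.4915, 0.1591, 0.2215]
eef_rot: [0.001, 0.76, 0.65, 0.001]
wrist_force: [1.1, 0.8, -0.4]
opening: 0.002
```

step_arm(plan=[[[0,-0.012,0.003],[0,0,0]],[[0,-0.024,0.006],[0,0,0]],[[0,-0.036,0.01],[0,0,0]],[[0,-0.036,0.01],[0,0,0]]])

```text
time_s: 4.45
eef_pos: [0.4541, 0.1647, 0.2096]
eef_rot: [-0.001, 0.76, 0.65, -0.001]
wrist_force: [-0.5, -0.0, 0.3]
opening: -0.001
```

Run:
```python
from h import *
snap("scene","s5.png"); b=cv2.imread("pics/s5.png")[60:300,240:500]
cv2.imwrite("pics/c5.png",cv2.resize(b,None,fx=2.2,fy=2.2))
goto((.6,.137,.23),1.416)
```

```text
t 4.5 pos [0.4552 0.1645 0.21  ] yaw 1.4163 shift mm [ -4.9 147.3 -20. ] turnz 0.0 F [ 0.72 -0.5  -0.19]
```

View pics/c5.png

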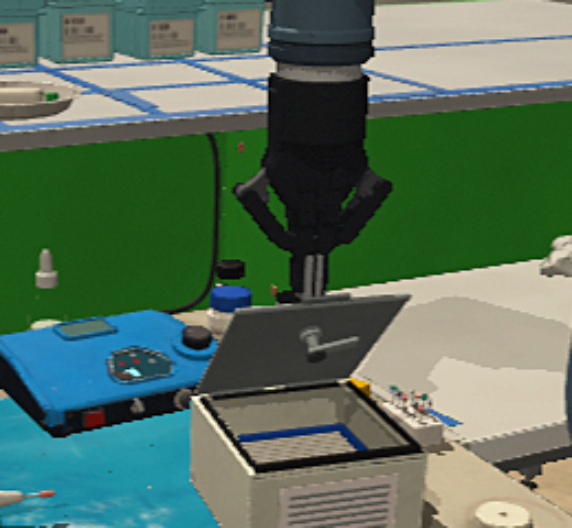

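The hatch leans forward over the box at roughly 0.9-1 rad and the fingers are still behind it, so I'll push a little more.

step_arm(plan=[[[0,-0.012,0.004],[0,0,0]],[[0,-0.024,0.01],[0,0,0]],[[0,-0.036,0.02],[0,0,0]],[[0,-0.036,0.02],[0,0,0]],[[0,-0.036,0.02],[0,0,0]]])

```text
time_s: 5.0
eef_pos: [0.4205, 0.17, 0.1904]
eef_rot: [0.0, 0.76, 0.65, 0.0]
wrist_force: [0.8, 0.3, 0.1]
opening: 0.002
```

Run:
```python
from h import *
snap("scene","s6.png"); b=cv2.imread("pics/s6.png")[60:300,240:500]
cv2.imwrite("pics/c6.png",cv2.resize(b,None,fx=2.2,fy=2.2))
goto((.6,.137,.23),1.416)
```

```text
t 5.05 pos [0.4211 0.1699 0.1908] yaw 1.4157 shift mm [ -4.9 181.9 -39. ] turnz -0.0 F [ 0.6   0.12 -0.02]
```

View pics/c6.png

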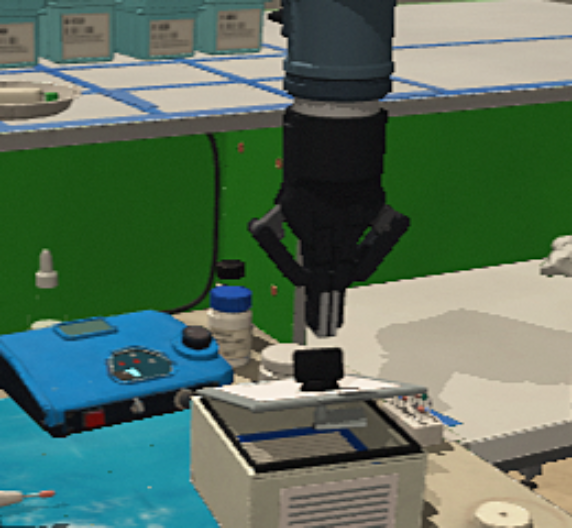

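step_arm(plan=[[[0,-0.01,-0.04],[0,0,8]],[[0,-0.01,-0.07],[0,0,16]],[[0,-0.01,-0.07],[0,0,24]],[[0,-0.01,-0.07],[0,0,32]],[[0,-0.01,-0.07],[0,0,40]]], fingers=30)

```text
time_s: 5.55
eef_pos: [0.4116, 0.1714, 0.2614]
eef_rot: [0.0, 0.937, 0.348, 0.001]
wrist_force: [-0.6, 0.3, -0.0]
opening: 0.299
```

step_arm(plan=[[[0,0,0],[0,0,8]],[[0,0,0],[0,0,16]],[[0,0,0],[0,0,24]],[[0,0,0],[0,0,32]],[[0,0,0],[0,0,40]]])

```text
time_s: 6.05
eef_pos: [0.4115, 0.1714, 0.2611]
eef_rot: [-0.0, 1.0, 0.007, 0.001]
wrist_force: [-0.4, 0.5, -0.9]
opening: 0.299
```

step_arm(plan=[[[0,0,0],[0,0,8]],[[0,0,0],[0,0,16]],[[0,0,0],[0,0,24]],[[0,0,0],[0,0,31]],[[0,0,0],[0,0,31]]])

```text
time_s: 6.55
eef_pos: [0.4114, 0.1714, 0.2609]
eef_rot: [-0.0, 0.966, -0.258, 0.001]
wrist_force: [-0.4, 0.4, -0.3]
opening: 0.3
```

Run:
```python
from h import *
for n in("wrist","scene","top"):
    snap(n,n+"7.png"); print(n,[(np.round(b["extent"],1),round(b["score"],2)) for b in nets.boxes_of("wing_top",n)[:2]])
b=cv2.imread("pics/scene7.png")[120:320,260:480];t=cv2.imread("pics/top7.png")[190:390,270:490]
cv2.imwrite("pics/c7.png",np.hstack([cv2.resize(x,(396,360),interpolation=cv2.INTER_CUBIC) for x in(b,t)]))
goto((.428,.164,.13),-.53)
```

```text
wrist [(array([314.8, 201.9, 357.4, 262.5]), 0.77)]
scene [(array([376.1, 235.8, 396.3, 256.4]), 0.72)]
top [(array([164.3, 164.4, 207.5, 201.3]), 0.43)]
t 6.85 pos [0.4107 0.1715 0.2604] yaw -0.5202 shift mm [ 18.7  -2.1 130.4] turnz 0.6 F [-1.05 -0.32  0.16]
```

View pics/wrist7.png

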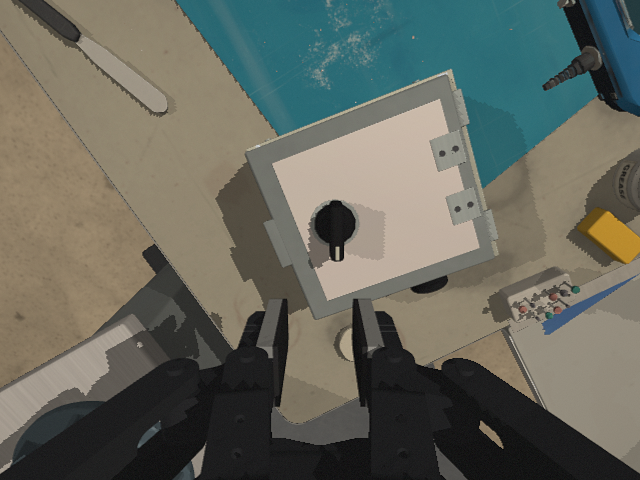

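View pics/c7.png

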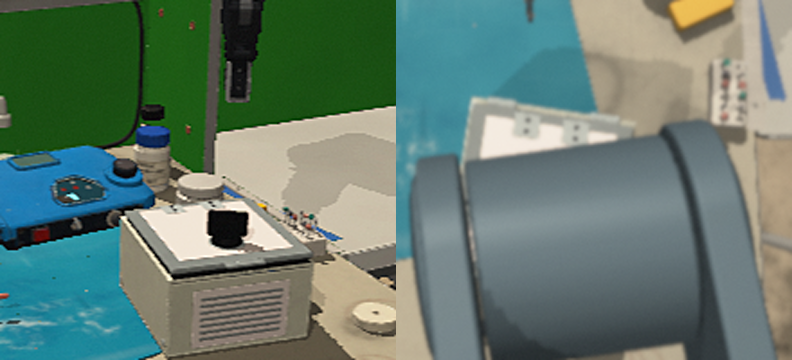

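Run:
```python
from h import *
a=cv2.imread("pics/wrist7.png")[180:290,280:400]; a=cv2.convertScaleAbs(cv2.resize(a,None,fx=5,fy=5,interpolation=cv2.INTER_CUBIC),alpha=2.5)
cv2.imwrite("pics/wz7.png",a)
b=cv2.imread("pics/scene7.png")[225:265,365:410]; b=cv2.convertScaleAbs(cv2.resize(b,None,fx=10,fy=10,interpolation=cv2.INTER_CUBIC),alpha=1.5)
cv2.imwrite("pics/sz7.png",b)
```

```text
(no output)
```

View pics/wz7.png

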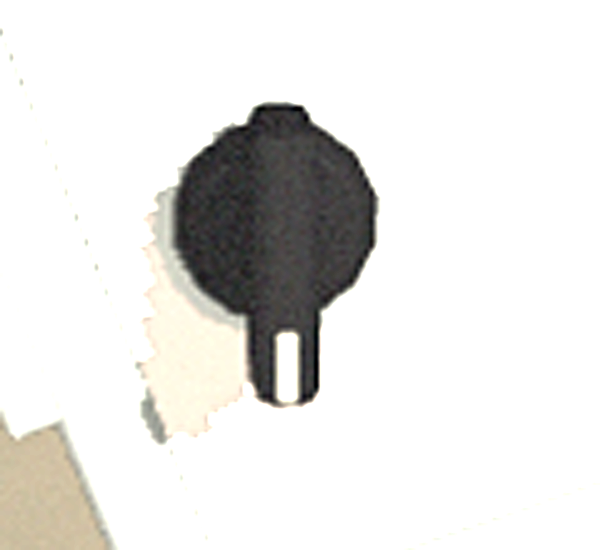

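View pics/sz7.png

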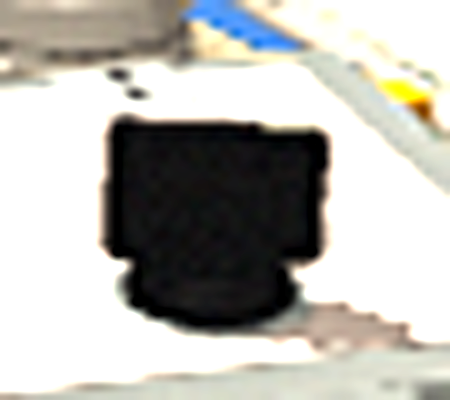

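Run:
```python
from h import *
c=cal("wrist"); o=telemetry.get_obs(); r=rot(o["eef_rot"])
zt=.1335+.0015
b=atz("wrist",335.4,223.6,zt-.025,c); e=atz("wrist",337.6,261,zt,c); s=atz("scene",387.2,237.7,zt)
for n,q in(("boss",b),("bar end",e),("scene mid",s)): print(n,q,np.round(r.inv().apply(q-o["eef_pos"]),4))
d=b[:2]-e[:2]; print(np.linalg.norm(d),np.degrees(np.arctan2(d[1],d[0])))
m=e.copy(); u=-r.as_matrix()[:,1]; 
print("tool y",r.as_matrix()[:,1], "x",r.as_matrix()[:,0])
```

```text
boss [0.42416981 0.16876535 0.11      ] [ 0.013  -0.0044  0.1504]
bar end [0.41474096 0.15067888 0.135     ] [0.0139 0.016  0.1254]
scene mid [0.419248   0.16501891 0.135     ] [0.0106 0.0013 0.1254]
0.020396660370162568 62.46602551781837
tool y [-4.97032914e-01 -8.67731687e-01 -4.66920543e-05] x [ 8.67731685e-01 -4.97032916e-01  6.51999141e-05]
```

step_arm(plan=[[[0.013,-0.0044,0.03],[0,0,-1]],[[0.013,-0.0044,0.07],[0,0,-1]],[[0.013,-0.0044,0.1],[0,0,-1]],[[0.013,-0.0044,0.1],[0,0,-1]]])

```text
time_s: 7.25
eef_pos: [0.4208, 0.1684, 0.1563]
eef_rot: [0.002, 0.968, -0.249, -0.004]
wrist_force: [-0.3, -0.8, 0.7]
opening: 0.3
```

Run:
```python
from h import *
snap("wrist","w8.png"); snap("scene","s8.png")
a=cv2.imread("pics/w8.png"); b=cv2.imread("pics/s8.png")[150:270,330:450]
cv2.imwrite("pics/c8.png",np.hstack([a[120:480,100:540],cv2.resize(b,(360,360),interpolation=cv2.INTER_CUBIC)]))
goto((.424,.1687,.1214))
```

```text
t 7.35 pos [0.4241 0.1689 0.1607] yaw -0.5035 shift mm [ 0.   0.2 39.3] turnz 0 F [0.2  0.52 0.79]
```

View pics/c8.png

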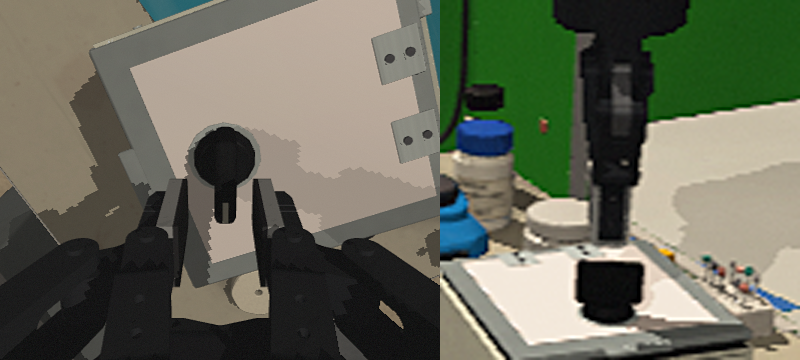

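Run:
```python
from h import *
a=cv2.imread("pics/w8.png")[230:360,260:400]; cv2.imwrite("pics/wz8.png",cv2.convertScaleAbs(cv2.resize(a,None,fx=4,fy=4,interpolation=cv2.INTER_CUBIC),alpha=2.5))
r=rot(telemetry.get_obs()["eef_rot"]).as_matrix(); p=np.array([.424,.1687,.135])
for q in(p,p+.02*r[:,1],p-.02*r[:,1]): print(proj("wrist",q))
print(proj("wrist",[.424,.1687,.110]))
```

```text
[316.74639356 303.69162747]
[316.83148627 343.3535385 ]
[316.65533674 261.24982655]
[317.08627004 281.68759065]
```

View pics/wz8.png

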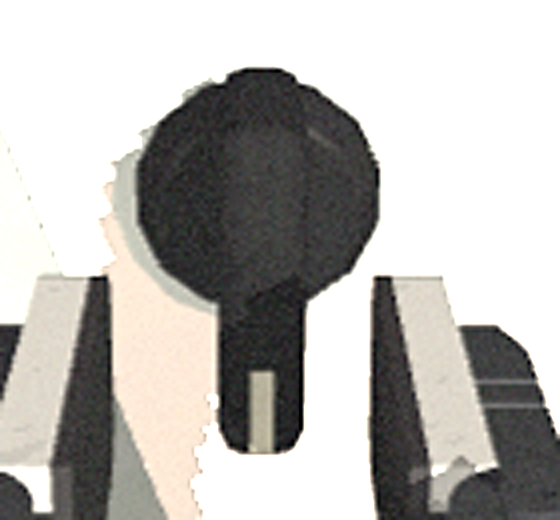

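step_arm(plan=[[[0.003,0,0.02],[0,0,0]],[[0.003,0,0.034],[0,0,0]],[[0.003,0,0.037],[0,0,0]],[[0.003,0,0.037],[0,0,0]],[[0.003,0,0.037],[0,0,0]]])

```text
time_s: 7.85
eef_pos: [0.4278, 0.1676, 0.1249]
eef_rot: [-0.001, 0.968, -0.249, 0.001]
wrist_force: [-0.1, 0.5, 0.2]
opening: 0.299
```

```bash
cat > st.py <<'E'
from h import *
goto((.424,.1687,.1214)); o=telemetry.get_obs(); print("Fz",o["wrist_force"].round(2),"M",o["torque"].round(3),"op",round(o["opening"],3),"q6",o["q"][5].round(4))
E
python3 st.py
python3 - <<'E'
from h import *
snap("scene","s9.png")
b=cv2.imread("pics/s9.png")[180:280,330:450]
cv2.imwrite("pics/c9.png",cv2.resize(b,None,fx=5,fy=5,interpolation=cv2.INTER_CUBIC))
E
```

```text
t 7.85 pos [0.4278 0.1676 0.1249] yaw -0.5039 shift mm [-3.9  0.9  3.5] turnz 0 F [-0.13  0.48  0.16]
Fz [-0.13  0.48  0.16] M [ 0.006  0.011 -0.034] op 0.299 q6 0.6179
```

View pics/c9.png

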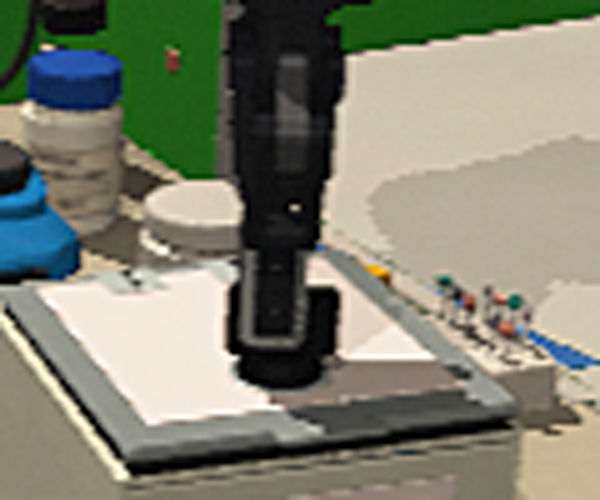

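The scene view shows the fingers straddling the wing with the tips just above the boss, so I'll grip.

step_arm(plan=[[[0,0,0],[0,0,0]],[[0,0,0],[0,0,0]],[[0,0,0],[0,0,0]],[[0,0,0],[0,0,0]]], fingers=0)

```text
time_s: 8.3
eef_pos: [0.424, 0.1693, 0.124]
eef_rot: [-0.001, 0.968, -0.249, -0.003]
wrist_force: [-12.9, 7.4, 14.0]
opening: 0.097
```

```bash
python3 st.py
```

```text
t 8.3 pos [0.424  0.1693 0.124 ] yaw -0.5043 shift mm [0.3 0.6 2.6] turnz 0 F [-12.93   7.37  14.04]
Fz [-12.93   7.37  14.04] M [ 1.375  2.23  -0.119] op 0.097 q6 0.6183
```

step_arm(plan=[[[-0.002,0,-0.001],[0,0,0]],[[-0.0038,0.0004,-0.002],[0,0,0]],[[-0.0038,0.0004,-0.002],[0,0,0]],[[-0.0038,0.0004,-0.002],[0,0,0]]])

```text
time_s: 8.7
eef_pos: [0.4239, 0.1694, 0.1256]
eef_rot: [-0.001, 0.968, -0.25, 0.001]
wrist_force: [3.9, 3.9, -4.5]
opening: 0.102
```

```bash
python3 st.py
```

```text
t 8.7 pos [0.4239 0.1694 0.1256] yaw -0.5045 shift mm [0.4 0.6 4.2] turnz 0 F [ 3.92  3.95 -4.5 ]
Fz [ 3.92  3.95 -4.5 ] M [ 0.778 -0.27  -0.072] op 0.102 q6 0.6223
```

step_arm(plan=[[[0,-0.0008,0.0008],[0,0,0]],[[0,-0.0014,0.0015],[0,0,0]],[[0,-0.0014,0.0015],[0,0,0]],[[0,-0.0014,0.0015],[0,0,0]]])

```text
time_s: 9.1
eef_pos: [0.4239, 0.1696, 0.1244]
eef_rot: [0.001, 0.968, -0.249, 0.0]
wrist_force: [-3.1, -2.3, 4.8]
opening: 0.1
```

```bash
python3 st.py
```

```text
t 9.1 pos [0.4239 0.1696 0.1244] yaw -0.504 shift mm [0.6 0.7 3. ] turnz 0 F [-3.15 -2.26  4.82]
Fz [-3.15 -2.26  4.82] M [-0.213  0.512 -0.123] op 0.1 q6 0.6249
```

step_arm(plan=[[[-0.0003,0.0005,0.001],[0,0,0]],[[-0.0003,0.0005,0.001],[0,0,0]],[[-0.0003,0.0005,0.001],[0,0,4]],[[-0.0003,0.0005,0.001],[0,0,8]],[[-0.0003,0.0005,0.001],[0,0,12]]])

```text
time_s: 9.6
eef_pos: [0.4244, 0.1692, 0.1242]
eef_rot: [0.0, 0.937, -0.35, 0.001]
wrist_force: [-0.9, -3.5, 8.0]
opening: 0.1
```

```bash
python3 st.py
```

```text
t 9.6 pos [0.4244 0.1692 0.1242] yaw -0.7155 shift mm [0.  0.6 2.8] turnz 0 F [-0.88 -3.47  8.03]
Fz [-0.88 -3.47  8.03] M [-0.5    0.231  0.137] op 0.1 q6 0.8363
```

step_arm(plan=[[[0,0,0.0004],[0,0,4]],[[0,0,0.0006],[0,0,8]],[[0,0,0.0006],[0,0,12]],[[0,0,0.0006],[0,0,16]],[[0,0,0.0006],[0,0,16]]])

```text
time_s: 10.1
eef_pos: [0.4251, 0.1684, 0.1241]
eef_rot: [0.0, 0.879, -0.477, 0.002]
wrist_force: [-0.2, -7.3, 11.4]
opening: 0.097
```

```bash
python3 st.py
```

```text
t 10.1 pos [0.4251 0.1684 0.1241] yaw -0.9941 shift mm [-0.9  0.8  2.6] turnz 0 F [-0.17 -7.33 11.36]
Fz [-0.17 -7.33 11.36] M [-1.151  0.299 -0.143] op 0.097 q6 1.1149
```

step_arm(plan=[[[0.0006,0.0004,0],[0,0,2]],[[0.0011,0.0007,0],[0,0,4]],[[0.0011,0.0007,0],[0,0,6]]])

```text
time_s: 10.4
eef_pos: [0.4253, 0.1679, 0.1241]
eef_rot: [-0.001, 0.853, -0.522, 0.002]
wrist_force: [-0.3, -2.9, 9.5]
opening: 0.098
```

```bash
python3 st.py
```

```text
t 10.4 pos [0.4253 0.1679 0.1241] yaw -1.0983 shift mm [-1.3  0.8  2.7] turnz 0 F [-0.27 -2.94  9.46]
Fz [-0.27 -2.94  9.46] M [-0.452  0.096  0.22 ] op 0.098 q6 1.2158
```

step_arm(plan=[[[0,0,0],[0,0,2]],[[0,0,0],[0,0,4]]])

```text
time_s: 10.6
eef_pos: [0.4254, 0.1677, 0.1241]
eef_rot: [-0.0, 0.834, -0.551, 0.002]
wrist_force: [0.1, -3.8, 8.4]
opening: 0.099
```

```bash
python3 st.py
```

```text
t 10.6 pos [0.4254 0.1677 0.1241] yaw -1.1679 shift mm [-1.5  0.9  2.7] turnz 0 F [ 0.07 -3.78  8.41]
Fz [ 0.07 -3.78  8.41] M [-0.692  0.015  0.168] op 0.099 q6 1.2857
```

step_arm(plan=[[[0.0004,0.0002,0.0002],[0,0,2]],[[0.0004,0.0002,0.0003],[0,0,4]]])

```text
time_s: 10.8
eef_pos: [0.4255, 0.1674, 0.1241]
eef_rot: [-0.001, 0.814, -0.58, 0.002]
wrist_force: [-1.2, -4.0, 11.0]
opening: 0.1
```

```bash
python3 st.py
```

```text
t 10.8 pos [0.4255 0.1674 0.1241] yaw -1.2379 shift mm [-1.8  1.   2.6] turnz 0 F [-1.25 -3.97 11.02]
Fz [-1.25 -3.97 11.02] M [-0.686  0.212  0.157] op 0.1 q6 1.3545
```

step_arm(plan=[[[0,0,0],[0,0,2]],[[0,0,0],[0,0,4]]])

```text
time_s: 11.0
eef_pos: [0.4256, 0.1671, 0.1241]
eef_rot: [-0.001, 0.794, -0.608, 0.002]
wrist_force: [0.7, -5.6, 10.2]
opening: 0.098
```

```bash
python3 st.py
```

```text
t 11.0 pos [0.4256 0.1671 0.1241] yaw -1.3076 shift mm [-1.9  1.1  2.6] turnz 0 F [ 0.7  -5.61 10.16]
Fz [ 0.7  -5.61 10.16] M [-0.854  0.062  0.183] op 0.098 q6 1.4243
```

step_arm(plan=[[[0,0,0],[0,0,2]],[[0,0,0],[0,0,4]]])

```text
time_s: 11.2
eef_pos: [0.4256, 0.1669, 0.124]
eef_rot: [-0.001, 0.772, -0.635, 0.003]
wrist_force: [0.0, -5.8, 9.5]
opening: 0.099
```

```bash
python3 st.py
```

```text
t 11.2 pos [0.4256 0.1669 0.124 ] yaw -1.3771 shift mm [-2.1  1.3  2.6] turnz 0 F [ 0.01 -5.76  9.53]
Fz [ 0.01 -5.76  9.53] M [-1.066 -0.02   0.226] op 0.099 q6 1.494
```

step_arm(plan=[[[0.0006,0.0001,0],[0,0,2]],[[0.001,0.0001,0],[0,0,4]]])

```text
time_s: 11.4
eef_pos: [0.4255, 0.1665, 0.1238]
eef_rot: [-0.001, 0.749, -0.662, 0.002]
wrist_force: [-0.1, -0.5, 7.6]
opening: 0.098
```

```bash
python3 st.py
```

```text
t 11.4 pos [0.4255 0.1665 0.1238] yaw -1.447 shift mm [-2.4  1.3  2.4] turnz 0 F [-0.14 -0.53  7.59]
Fz [-0.14 -0.53  7.59] M [-0.302 -0.095  0.357] op 0.098 q6 1.5613
```

step_arm(plan=[[[0,0,0],[0,0,2]],[[0,0,0],[0,0,4]]])

```text
time_s: 11.6
eef_pos: [0.4255, 0.1663, 0.1236]
eef_rot: [-0.001, 0.726, -0.688, 0.002]
wrist_force: [1.3, -3.7, 6.9]
opening: 0.099
```

```bash
python3 st.py
```

```text
t 11.6 pos [0.4255 0.1663 0.1236] yaw -1.5164 shift mm [-2.5  1.4  2.2] turnz 0 F [ 1.29 -3.67  6.91]
Fz [ 1.29 -3.67  6.91] M [-0.739 -0.309  0.48 ] op 0.099 q6 1.631
```

Torque is rising, the hand load is falling and the hatch is being drawn down, so the tongue is under the nib. I'll take the hand load off and read again before turning further.

step_arm(plan=[[[0.0004,0,-0.0005],[0,0,0]],[[0.0006,0,-0.001],[0,0,0]],[[0.0006,0,-0.001],[0,0,0]]])

```text
time_s: 11.9
eef_pos: [0.4254, 0.1662, 0.1237]
eef_rot: [-0.001, 0.726, -0.687, 0.002]
wrist_force: [6.1, -1.4, -0.9]
opening: 0.102
```

```bash
python3 st.py
```

```text
t 11.9 pos [0.4254 0.1662 0.1237] yaw -1.5155 shift mm [-2.6  1.3  2.3] turnz 0 F [ 6.08 -1.41 -0.86]
Fz [ 6.08 -1.41 -0.86] M [-0.286 -1.169  0.229] op 0.102 q6 1.6281
```

step_arm(plan=[[[0,-0.0006,0],[0,0,0]],[[0,-0.0013,0],[0,0,0]],[[0,-0.0013,0],[0,0,0.7]],[[0,-0.0013,0],[0,0,1.4]]])

```text
time_s: 12.3
eef_pos: [0.4254, 0.1662, 0.1235]
eef_rot: [-0.0, 0.718, -0.696, 0.001]
wrist_force: [3.3, -3.9, 4.1]
opening: 0.101
```

```bash
python3 st.py
```

```text
t 12.3 pos [0.4254 0.1662 0.1235] yaw -1.5403 shift mm [-2.5  1.4  2.1] turnz 0 F [ 3.26 -3.87  4.15]
Fz [ 3.26 -3.87  4.15] M [-0.656 -0.623  0.441] op 0.101 q6 1.6531
```

Torque reads about 0.44 N m, which puts roughly 16-17 N on the tongue. The draw-down of about 1.2 mm at the knob gives about 16 N on the seal. The two agree that it is snug, so I'll release here.

step_arm(plan=[[[0.0006,-0.0006,-0.0005],[0,0,0]],[[0.0006,-0.0006,-0.0005],[0,0,0]]])

```text
time_s: 12.5
eef_pos: [0.4255, 0.1661, 0.1235]
eef_rot: [-0.0, 0.718, -0.696, -0.0]
wrist_force: [1.9, -0.0, 4.1]
opening: 0.103
```

```bash
python3 st.py
```

```text
t 12.5 pos [0.4255 0.1661 0.1235] yaw -1.5405 shift mm [-2.6  1.4  2.1] turnz 0 F [ 1.88 -0.02  4.11]
Fz [ 1.88 -0.02  4.11] M [-0.155 -0.636  0.276] op 0.103 q6 1.6514
```

```bash
cat > av.py <<'E'
from h import *
A=[]
for i in range(4):
    viewer.camera("wrist"); o=telemetry.get_obs(); A.append(np.r_[o["wrist_force"],o["torque"],o["eef_pos"]])
A=np.array(A); print("mean",A.mean(0).round(5)); print("sd",A.std(0).round(4)); print(o["time_s"])
E
python3 av.py
```

```text
mean [ 2.07905  0.23733  3.37558 -0.0426  -0.65846  0.26444  0.42545  0.1661
  0.12347]
sd [0.2467 0.4181 0.5115 0.0413 0.0103 0.0266 0.     0.     0.    ]
12.7
```

step_arm(plan=[[[0,0,-0.0006],[0,0,0]],[[0,0,-0.0006],[0,0,0]]])

```text
time_s: 12.9
eef_pos: [0.4254, 0.1661, 0.1236]
eef_rot: [-0.0, 0.718, -0.696, -0.0]
wrist_force: [4.4, 1.2, -1.9]
opening: 0.1
```

```bash
python3 av.py
```

```text
mean [ 5.14136  1.47178 -2.46376  0.07603 -1.1132   0.26095  0.4254   0.16607
  0.1236 ]
sd [0.5138 0.3876 0.7521 0.033  0.0315 0.0249 0.     0.     0.    ]
13.1
```

The torque-based estimate (up to about 20 N) and the draw-based estimate (about 16 N) differ a little. There is plenty of time, so I'll ease back a few degrees and re-approach with the hand unloaded.

step_arm(plan=[[[0.0003,-0.001,0.0003],[0,0,0]],[[0.0003,-0.001,0.0003],[0,0,-1.5]],[[0.0003,-0.001,0.0003],[0,0,-3]]])

```text
time_s: 13.4
eef_pos: [0.4256, 0.1661, 0.1235]
eef_rot: [0.0, 0.736, -0.677, -0.001]
wrist_force: [-2.7, 4.8, 5.4]
opening: 0.096
```

```bash
python3 st.py; python3 av.py
```

```text
t 13.4 pos [0.4256 0.1661 0.1235] yaw -1.4871 shift mm [-2.7  1.4  2.1] turnz 0 F [-2.74  4.8   5.38]
Fz [-2.74  4.8   5.38] M [ 0.712  0.069 -0.18 ] op 0.096 q6 1.5969
mean [-2.0528   4.8046   4.32078  0.71332  0.15464 -0.0112   0.42562  0.16614
  0.12357]
sd [0.4278 0.1278 0.4002 0.0127 0.0229 0.0517 0.     0.     0.    ]
13.6
```

step_arm(plan=[[[0,0,0],[0,0,-1.5]],[[0,0,0],[0,0,-3]]])

```text
time_s: 13.8
eef_pos: [0.4257, 0.1663, 0.1237]
eef_rot: [-0.0, 0.753, -0.658, -0.001]
wrist_force: [-2.9, 6.0, 6.1]
opening: 0.099
```

```bash
python3 st.py; python3 av.py
```

```text
t 13.8 pos [0.4257 0.1663 0.1237] yaw -1.4352 shift mm [-2.6  1.3  2.3] turnz 0 F [-2.9   6.01  6.05]
Fz [-2.9   6.01  6.05] M [ 0.968  0.283 -0.178] op 0.099 q6 1.5451
mean [-2.75105  5.92624  5.60116  0.88306  0.30275 -0.03933  0.42568  0.16632
  0.12376]
sd [0.4102 0.4251 0.454  0.0335 0.0211 0.0253 0.     0.     0.    ]
14.0
```

step_arm(plan=[[[-0.0007,0.0003,-0.0004],[0,0,0]],[[-0.0014,0.0004,-0.0006],[0,0,0]],[[-0.0014,0.0004,-0.0006],[0,0,1.5]],[[-0.0014,0.0004,-0.0006],[0,0,3]]])

```text
time_s: 14.4
eef_pos: [0.4256, 0.1664, 0.1239]
eef_rot: [0.001, 0.735, -0.678, 0.0]
wrist_force: [0.3, -1.8, -2.6]
opening: 0.106
```

```bash
python3 st.py; python3 av.py
```

```text
t 14.4 pos [0.4256 0.1664 0.1239] yaw -1.4897 shift mm [-2.4  1.4  2.5] turnz 0 F [ 0.29 -1.79 -2.62]
Fz [ 0.29 -1.79 -2.62] M [-0.447 -0.252  0.643] op 0.106 q6 1.6033
mean [ 1.02236 -3.31953 -4.12472 -0.67557 -0.54028  0.21973  0.42552  0.1664
  0.12384]
sd [0.2228 0.749  0.1313 0.0739 0.0247 0.0778 0.     0.     0.    ]
14.6
```

step_arm(plan=[[[0,0,0],[0,0,0.8]],[[0,0,0],[0,0,1.5]]])

```text
time_s: 14.8
eef_pos: [0.4255, 0.1664, 0.1239]
eef_rot: [0.001, 0.726, -0.687, 0.0]
wrist_force: [2.8, -4.8, -6.1]
opening: 0.098
```

```bash
python3 st.py; python3 av.py
```

```text
t 14.8 pos [0.4255 0.1664 0.1239] yaw -1.5152 shift mm [-2.4  1.3  2.5] turnz 0 F [ 2.77 -4.84 -6.07]
Fz [ 2.77 -4.84 -6.07] M [-1.03  -0.537  0.53 ] op 0.098 q6 1.6287
mean [ 2.12626 -5.40218 -5.66186 -1.06845 -0.54588  0.46029  0.42549  0.16638
  0.12386]
sd [0.1022 0.1431 0.3908 0.0278 0.028  0.0296 0.     0.     0.    ]
15.0
```

step_arm(plan=[[[0.0006,-0.0002,0.0004],[0,0,-1]],[[0.0011,-0.0004,0.0007],[0,0,-1]],[[0.0011,-0.0004,0.0007],[0,0,-1]]])

```text
time_s: 15.3
eef_pos: [0.4256, 0.1663, 0.1237]
eef_rot: [0.0, 0.732, -0.681, -0.001]
wrist_force: [-4.2, -0.7, 2.1]
opening: 0.095
```

```bash
python3 st.py; python3 av.py
```

```text
t 15.3 pos [0.4256 0.1663 0.1237] yaw -1.4977 shift mm [-2.6  1.5  2.3] turnz 0 F [-4.17 -0.65  2.09]
Fz [-4.17 -0.65  2.09] M [-0.267  0.334  0.14 ] op 0.095 q6 1.6083
mean [-4.72744 -0.06499  3.39937 -0.19851  0.59818  0.11103  0.42564  0.16625
  0.12364]
sd [0.5181 0.6308 0.6505 0.0241 0.1076 0.0266 0.     0.     0.    ]
15.5
```

step_arm(plan=[[[0,0.0008,-0.0003],[0,0,0]],[[0,0.0008,-0.0003],[0,0,0.4]],[[0,0.0008,-0.0003],[0,0,0.8]],[[0,0.0008,-0.0003],[0,0,1.2]]])

```text
time_s: 15.9
eef_pos: [0.4255, 0.1662, 0.1238]
eef_rot: [-0.0, 0.725, -0.688, -0.0]
wrist_force: [0.4, 3.8, -3.1]
opening: 0.1
```

```bash
python3 st.py; python3 av.py
```

```text
t 15.9 pos [0.4255 0.1662 0.1238] yaw -1.5182 shift mm [-2.6  1.4  2.4] turnz 0 F [ 0.42  3.83 -3.08]
Fz [ 0.42  3.83 -3.08] M [ 0.313 -0.068  0.555] op 0.1 q6 1.6292
mean [ 0.59454  4.10193 -3.67233  0.45643 -0.22864  0.49833  0.42554  0.16612
  0.1238 ]
sd [0.1922 0.7452 0.0779 0.0193 0.0292 0.0225 0.     0.     0.    ]
16.1
```

Breakaway torque stays above 0.5 N m, which hints at around 20 N, while the draw-down gives 16-18 N. I'll ease the knob back by about 0.3 mm of draw so that both estimates fall inside the 10-20 N window.

step_arm(plan=[[[0,0,0.0004],[0,0,-1]],[[0,0,0.0004],[0,0,-2]],[[0,0,0.0004],[0,0,-3]],[[0,0,0.0004],[0,0,-4]]])

```text
time_s: 16.5
eef_pos: [0.4256, 0.1663, 0.1238]
eef_rot: [-0.001, 0.749, -0.662, -0.0]
wrist_force: [-1.5, 5.5, 1.1]
opening: 0.095
```

```bash
python3 st.py; python3 av.py
```

```text
t 16.5 pos [0.4256 0.1663 0.1238] yaw -1.448 shift mm [-2.6  1.3  2.4] turnz 0 F [-1.52  5.5   1.1 ]
Fz [-1.52  5.5   1.1 ] M [ 0.859  0.059 -0.237] op 0.095 q6 1.5583
mean [-1.27111  5.45834  0.47494  0.86198  0.11982 -0.0772   0.42561  0.16628
  0.12383]
sd [0.5218 0.344  0.4535 0.0249 0.0266 0.051  0.     0.     0.    ]
16.7
```

step_arm(plan=[[[-0.0006,0,0],[0,0,-1]],[[-0.001,0,0],[0,0,-2]],[[-0.001,0,0],[0,0,-2.5]]])

```text
time_s: 17.0
eef_pos: [0.4256, 0.1666, 0.1239]
eef_rot: [0.0, 0.764, -0.646, 0.0]
wrist_force: [-1.8, 1.4, 4.0]
opening: 0.096
```

```bash
python3 st.py; python3 av.py
```

```text
t 17.0 pos [0.4256 0.1666 0.1239] yaw -1.4035 shift mm [-2.4  1.3  2.5] turnz 0 F [-1.75  1.43  4.  ]
Fz [-1.75  1.43  4.  ] M [ 0.077  0.207 -0.185] op 0.096 q6 1.5166
mean [-2.11286  0.0619   5.02323  0.01835  0.29698 -0.11602  0.42564  0.16659
  0.1239 ]
sd [0.6366 0.2991 0.327  0.0266 0.0172 0.0392 0.     0.     0.    ]
17.2
```

Now a friction-free check. I'll press in small steps; where the hatch stops being rigid, the hand load equals the tongue's load.

step_arm(plan=[[[0,0,0.0004],[0,0,0.8]],[[0,0,0.0004],[0,0,0.8]]])

```text
time_s: 17.4
eef_pos: [0.4257, 0.1666, 0.1238]
eef_rot: [0.0, 0.759, -0.651, 0.001]
wrist_force: [-2.4, -0.6, 8.4]
opening: 0.099
```

```bash
python3 av.py
```

```text
mean [-3.93819  0.04476  8.63766 -0.08469  0.49417  0.14505  0.42569  0.16658
  0.1238 ]
sd [0.2583 0.459  0.1694 0.0111 0.0088 0.0095 0.     0.     0.    ]
17.6
```

step_arm(plan=[[[0,0,0.0004],[0,0,0]],[[0,0,0.0004],[0,0,0]]])

```text
time_s: 17.8
eef_pos: [0.4257, 0.1666, 0.1237]
eef_rot: [0.0, 0.759, -0.651, 0.001]
wrist_force: [-5.1, -1.4, 11.6]
opening: 0.099
```

```bash
python3 av.py
```

```text
mean [-4.69104 -0.33131 11.79284 -0.16844  0.72665  0.18821  0.42572  0.16658
  0.12371]
sd [0.5925 0.2182 0.2286 0.0512 0.0163 0.0176 0.     0.     0.    ]
18.0
```

step_arm(plan=[[[0,0,0.0004],[0,0,0]],[[0,0,0.0004],[0,0,0]]])

```text
time_s: 18.2
eef_pos: [0.4257, 0.1666, 0.1236]
eef_rot: [0.0, 0.759, -0.651, 0.001]
wrist_force: [-6.1, 0.5, 15.1]
opening: 0.1
```

```bash
python3 av.py
```

```text
mean [-5.8695  -0.35221 14.30863 -0.15686  0.97917  0.16357  0.42574  0.1666
  0.12361]
sd [0.4128 0.3662 0.3138 0.0259 0.0313 0.0231 0.     0.     0.    ]
18.4
```

step_arm(plan=[[[0,0,0.0005],[0,0,0]],[[0,0,0.0005],[0,0,0]]])

```text
time_s: 18.6
eef_pos: [0.4258, 0.1666, 0.1235]
eef_rot: [0.0, 0.759, -0.651, 0.001]
wrist_force: [-7.6, -1.0, 18.7]
opening: 0.1
```

```bash
python3 av.py
```

```text
mean [-6.89712 -1.1778  18.18667 -0.21688  1.24294  0.159    0.42576  0.1666
  0.12347]
sd [0.3692 0.5178 0.2106 0.0251 0.0196 0.0212 0.     0.     0.    ]
18.8
```

step_arm(plan=[[[0,0,0.0005],[0,0,0]],[[0,0,0.0005],[0,0,0]]])

```text
time_s: 19.0
eef_pos: [0.4258, 0.1666, 0.1233]
eef_rot: [0.0, 0.759, -0.651, 0.001]
wrist_force: [-8.3, -0.7, 21.1]
opening: 0.095
```

```bash
python3 av.py
```

```text
mean [-8.73155 -1.12853 21.34557 -0.25487  1.54825  0.12428  0.4258   0.16663
  0.12332]
sd [0.2585 0.6293 0.6092 0.0239 0.0204 0.0279 0.     0.     0.    ]
19.2
```

step_arm(plan=[[[0,0.0005,-0.0008],[0,0,0]],[[0,0.001,-0.0016],[0,0,-4]],[[0,0.001,-0.0016],[0,0,-8]],[[0,0.001,-0.0016],[0,0,-13]],[[0,0.001,-0.0016],[0,0,-13]]])

```text
time_s: 19.7
eef_pos: [0.4255, 0.1673, 0.1241]
eef_rot: [-0.001, 0.828, -0.56, 0.001]
wrist_force: [-1.6, 4.7, 9.4]
opening: 0.1
```

```bash
python3 st.py;python3 av.py
```

```text
t 19.7 pos [0.4255 0.1673 0.1241] yaw -1.1893 shift mm [-1.8  0.9  2.7] turnz 0 F [-1.61  4.67  9.37]
Fz [-1.61  4.67  9.37] M [0.741 0.358 0.118] op 0.1 q6 1.3021
mean [-1.1321   4.45725  8.92697  0.72096  0.3256   0.1257   0.42552  0.16734
  0.12415]
sd [0.2709 0.5003 0.2415 0.0144 0.012  0.0257 0.     0.     0.    ]
19.9
```

step_arm(plan=[[[0,0,0.0007],[0,0,0]],[[0,0,0.0007],[0,0,0]]])

```text
time_s: 20.1
eef_pos: [0.4255, 0.1674, 0.1239]
eef_rot: [-0.001, 0.828, -0.561, 0.001]
wrist_force: [-3.0, 3.7, 14.4]
opening: 0.097
```

```bash
python3 av.py
```

```text
mean [-3.37121  4.05742 13.4561   0.62019  0.63815  0.11271  0.42551  0.16737
  0.12384]
sd [0.6884 0.5612 0.4222 0.0113 0.0296 0.0322 0.     0.     0.    ]
20.3
```

step_arm(plan=[[[0,0,0.0007],[0,0,0]],[[0,0,0.0007],[0,0,0]]])

```text
time_s: 20.5
eef_pos: [0.4255, 0.1674, 0.1236]
eef_rot: [-0.001, 0.828, -0.561, 0.001]
wrist_force: [-5.0, 3.5, 18.3]
opening: 0.098
```

```bash
python3 av.py
```

```text
mean [-5.64052  3.45585 17.97853  0.55286  0.99365  0.08497  0.42552  0.16737
  0.12357]
sd [0.3983 0.5446 0.9124 0.0367 0.0098 0.0372 0.     0.     0.    ]
20.7
```

step_arm(plan=[[[0,0,0.0006],[0,0,0]],[[0,0,0.0006],[0,0,0]]])

```text
time_s: 20.9
eef_pos: [0.4255, 0.1674, 0.1233]
eef_rot: [-0.001, 0.828, -0.561, 0.001]
wrist_force: [-7.9, 3.4, 21.4]
opening: 0.1
```

```bash
python3 av.py
```

```text
mean [-7.02991  3.25524 21.98097  0.48711  1.28321  0.09227  0.42552  0.16739
  0.12333]
sd [0.3064 0.3509 0.2794 0.0261 0.023  0.0451 0.     0.     0.    ]
21.1
```

The free press curve gives a clean reference: 8.9 N at z = 124.15 mm, then 0.0625 mm/N, which matches the stated foam stiffness. A hand-free latched height near 123.8 mm keeps every estimate at 13-18 N, so I'll re-latch to that.

step_arm(plan=[[[-0.0003,0,-0.001],[0,0,0]],[[-0.0008,0,-0.0019],[0,0,4]],[[-0.0008,0,-0.0019],[0,0,8]],[[-0.0008,0,-0.0019],[0,0,12]],[[-0.0008,0,-0.0019],[0,0,15]]])

```text
time_s: 21.6
eef_pos: [0.4256, 0.1665, 0.1238]
eef_rot: [-0.0, 0.747, -0.665, 0.002]
wrist_force: [0.9, -3.3, 6.2]
opening: 0.102
```

```bash
python3 st.py;python3 av.py
```

```text
t 21.6 pos [0.4256 0.1665 0.1238] yaw -1.4549 shift mm [-2.3  1.3  2.4] turnz 0 F [ 0.9  -3.34  6.15]
Fz [ 0.9  -3.34  6.15] M [-0.729 -0.153  0.424] op 0.102 q6 1.5702
mean [ 0.75701 -3.53048  6.38314 -0.6216  -0.1608   0.11165  0.42557  0.16653
  0.12376]
sd [0.2006 0.1773 0.5239 0.0145 0.0176 0.0717 0.     0.     0.    ]
21.8
```

Now take the hand load to zero and read the latched height.

step_arm(plan=[[[0.0003,0,-0.0004],[0,0,0]],[[0.0006,0,-0.0008],[0,0,0]],[[0.0006,0,-0.0008],[0,0,0]]])

```text
time_s: 22.1
eef_pos: [0.4255, 0.1665, 0.1239]
eef_rot: [-0.001, 0.747, -0.664, 0.001]
wrist_force: [6.1, -1.0, -0.5]
opening: 0.1
```

```bash
python3 st.py;python3 av.py
```

```text
t 22.1 pos [0.4255 0.1665 0.1239] yaw -1.4535 shift mm [-2.4  1.2  2.5] turnz 0 F [ 6.13 -0.96 -0.54]
Fz [ 6.13 -0.96 -0.54] M [-0.392 -1.034  0.07 ] op 0.1 q6 1.5667
mean [ 5.42239 -1.95536 -0.31024 -0.42364 -1.01894  0.07815  0.42548  0.16647
  0.12392]
sd [0.0701 0.4446 0.2877 0.0164 0.016  0.0174 0.     0.     0.    ]
22.3
```

step_arm(plan=[[[0,-0.0006,0.0001],[0,0,0]],[[0.0003,-0.001,0.0002],[0,0,0.8]],[[0.0003,-0.001,0.0002],[0,0,1.6]],[[0.0003,-0.001,0.0002],[0,0,2.2]]])

```text
time_s: 22.7
eef_pos: [0.4255, 0.1664, 0.1237]
eef_rot: [-0.0, 0.734, -0.679, 0.001]
wrist_force: [2.1, -3.6, 5.3]
opening: 0.101
```

```bash
python3 st.py;python3 av.py
```

```text
t 22.7 pos [0.4255 0.1664 0.1237] yaw -1.4922 shift mm [-2.4  1.3  2.3] turnz 0 F [ 2.12 -3.58  5.29]
Fz [ 2.12 -3.58  5.29] M [-0.721 -0.465  0.46 ] op 0.101 q6 1.6053
mean [ 2.54588 -4.43574  5.5031  -0.85297 -0.62356  0.26031  0.42551  0.16641
  0.12364]
sd [0.6459 0.2789 0.6739 0.0326 0.0149 0.0398 0.     0.     0.    ]
22.9
```

Torque hysteresis suggests the upper end of the window (about 20 N) and the height calibration the middle (about 14 N). Going back to the previous setting of about 123.9 mm hand-free puts all my estimates between about 11 and 19 N.

step_arm(plan=[[[0.0003,0,0],[0,0,-1.3]],[[0.0003,0,0],[0,0,-2.6]],[[0.0003,0,0],[0,0,-4]]])

```text
time_s: 23.2
eef_pos: [0.4256, 0.1666, 0.1238]
eef_rot: [-0.001, 0.758, -0.653, 0.0]
wrist_force: [2.9, -2.4, 6.9]
opening: 0.097
```

```bash
python3 st.py;python3 av.py
```

```text
t 23.2 pos [0.4256 0.1666 0.1238] yaw -1.4223 shift mm [-2.3  1.2  2.4] turnz 0 F [ 2.89 -2.43  6.87]
Fz [ 2.89 -2.43  6.87] M [-0.412 -0.458 -0.156] op 0.097 q6 1.5339
mean [ 2.43483 -2.36784  6.77695 -0.48016 -0.47046 -0.05965  0.42557  0.16657
  0.1238 ]
sd [0.3365 0.4015 0.5997 0.0298 0.0264 0.0188 0.     0.     0.    ]
23.4
```

step_arm(plan=[[[0,-0.0004,-0.0001],[0,0,0.7]],[[0.0003,-0.0004,-0.0002],[0,0,1.4]],[[0.0003,-0.0004,-0.0002],[0,0,2.1]]])

```text
time_s: 23.7
eef_pos: [0.4256, 0.1665, 0.1238]
eef_rot: [-0.0, 0.745, -0.667, -0.0]
wrist_force: [1.9, -1.1, 6.1]
opening: 0.1
```

```bash
python3 st.py;python3 av.py
```

```text
t 23.7 pos [0.4256 0.1665 0.1238] yaw -1.4591 shift mm [-2.4  1.3  2.4] turnz 0 F [ 1.86 -1.14  6.1 ]
Fz [ 1.86 -1.14  6.1 ] M [-0.389 -0.312  0.387] op 0.1 q6 1.5704
mean [ 1.51445 -1.9696   5.5146  -0.37776 -0.37904  0.2345   0.42558  0.16645
  0.12377]
sd [0.1519 0.7284 0.6357 0.0192 0.016  0.0156 0.     0.     0.    ]
23.9
```

Height is on target (123.77 mm at 5.5 N hand load) and the turning torque was 0.39 N m. Releasing.

step_arm(plan=[[[0,0,-0.0005],[0,0,0]],[[0,0,-0.0008],[0,0,0]],[[0,0,-0.0008],[0,0,0]],[[0,0,-0.0008],[0,0,0]]], fingers=32)

```text
time_s: 24.3
eef_pos: [0.4249, 0.1663, 0.1239]
eef_rot: [0.0, 0.746, -0.666, -0.001]
wrist_force: [-0.6, 0.8, -0.2]
opening: 0.328
```

step_arm(plan=[[[0,0,-0.01],[0,0,0]],[[0,0,-0.03],[0,0,0]],[[0,0,-0.07],[0,0,0]],[[0,0,-0.11],[0,0,0]],[[0,0,-0.14],[0,0,0]]])

```text
time_s: 24.8
eef_pos: [0.426, 0.1663, 0.2677]
eef_rot: [-0.001, 0.746, -0.666, 0.001]
wrist_force: [0.3, 0.7, -0.2]
opening: 0.317
```

```bash
python3 st.py
python3 - <<'E'
from h import *
for n in("wrist","scene"): snap(n,n+"E.png")
b=cv2.imread("pics/sceneE.png")[180:330,160:480]
a=cv2.imread("pics/wristE.png"); cv2.imwrite("pics/cE.png",np.hstack([cv2.resize(a,(400,300)),cv2.resize(b,(400,300))]))
E
```

```text
t 24.8 pos [0.426  0.1663 0.2677] yaw -1.4588 shift mm [ -2.6   2.2 146.3] turnz 0 F [ 0.26  0.69 -0.23]
Fz [ 0.26  0.69 -0.23] M [ 0.044 -0.01  -0.024] op 0.317 q6 1.5702
```

View pics/cE.png

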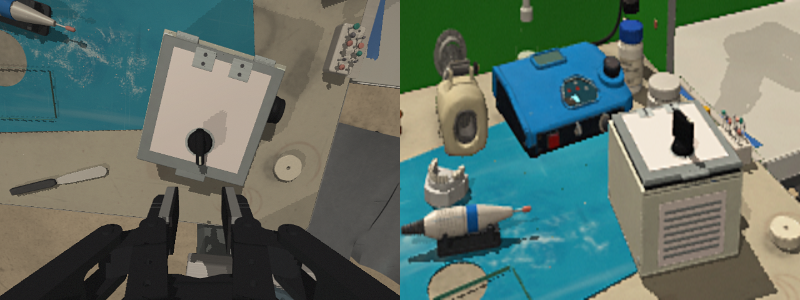

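View pics/wristE.png

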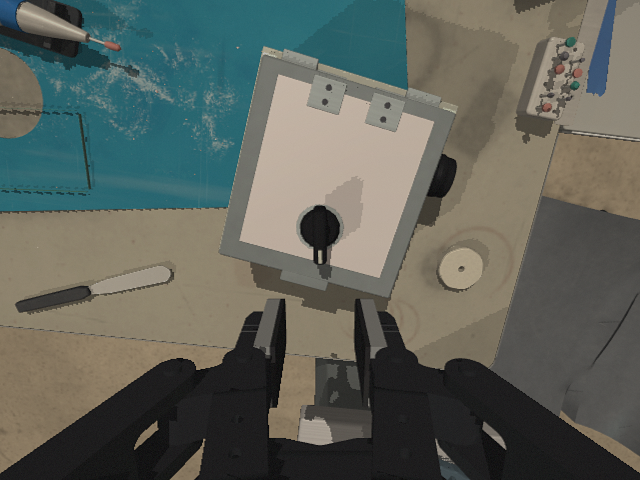

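The hatch is shut flat and the white line (320,255) points near the front. The gripper is clear, and the bur block (556,80) and the cast and slab are where they were. Handing in.

```bash
python3 -c "
from bench import ticket; print(ticket.hand_in())"
```

```text
the job is handed in; nothing more can be done
None
```

The hatch is shut and latched by the cam, I let go of the knob, and the job was handed in at about 25 s of the 67 s allowed. My estimates of the seal load range from 12 to 20 N, so I believe it is snug, but I could not pin it down better than that.

**What I did:** I pushed the hatch over from behind with shut fingers and it sank closed. I gripped the wing, pressed about 10 N, and turned clockwise until the torque rose, my hand load fell and the hatch drew down. I passed the final angle slightly, and backed the tongue right out once to calibrate against a free press curve. Then I turned it back in and left the knob at about 0.95 rad.

**Seal load:** My checks did not agree closely:
- **Draw-down against the free press curve:** about 12 to 16 N, depending on how much the finger pads give.
- **Turning torque** (0.39 N m on the last move, taking 0.017 N m per newton): up to 19 to 20 N.

I chose the setting so that every estimate stayed within 10 to 20 N. At the furthest point before that, the torque readings suggested up to about 25 N, still short of the 28 N crush limit.

**Last look:** The final pictures show the hatch flat with the white line near the front. The cast, glass slab and bur block were standing where they were. The wrist force read about zero with the gripper clear.

**Slips:** My first move row was written in mm instead of metres; the 50 mm cap limited it and nothing was touched. A 3 mm sideways correction before gripping was also wrong. It gave about 15 N sideways and 14 N down on the wing, and I removed it straight away.

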